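# Purge the gas line and set the needle valve of a bench bioreactor

### The job

Purge the line: twist the black bar knob clockwise to its stop and let go so that it springs back. Then turn the flat steel thumbscrew of the needle valve clockwise until it seats, back it off a quarter turn, and finish there still gripping it: do not let go of the thumbscrew at the end. Leave the setting of the round regulator knob and the glassware and tools on the bench alone.

Things in the scene. Friction and masses are not known exactly. Their poses are not given: they have to be found in the camera images.
- valve_block: needle-valve block of plain metal, the one with the flat steel thumbscrew on top; bolted down: a block 70 x 60 mm, 45 mm tall, on a foot plate 84 x 74 x 12 mm, with a pipe stub 18 mm long on two sides (along its y). Origin: centre of its underside; z up; the turning part's axis is vertical through the origin. Stands left, middle or right, turned up to 0.6 rad
- spade: flat upright spade-shaped steel thumb-piece of the needle-valve screw, 46 mm long (its x) by 9 mm thick (its y) by 26 mm high (z); flat parallel faces to pinch across the 9 mm. Origin: its centre, on the screw's axis, 76 mm above the bench; the thin stem (8 mm) below it leaves free space from 50 to 63 mm above the bench. Its x axis turns with the screw and lies along valve_block's x when seated
- screw (a joint): angle of the thumbscrew in rad: 0 = seated (hard stop, cannot go further clockwise), positive = backed off, counter-clockwise seen from above; starts 0.9 to 2.4 (and cannot go past 4.0). Stiff with about 0.05 N m of friction: it stays where it is left. It does not rise or sink noticeably
- purge_block: purge block, the same plain metal block, the one with the black bar-shaped knob on top; bolted down: a block 70 x 60 mm, 45 mm tall, on a foot plate 84 x 74 x 12 mm, with a pipe stub 18 mm long on two sides (along its y). Origin: centre of its underside; z up; the turning part's axis is vertical through the origin. Stands left, middle or right, turned up to 0.6 rad
- purge_bar: black plastic bar knob of the purge valve, 56 mm long (its x) by 14 mm thick (its y) by 30 mm high, flat parallel sides to pinch across the 14 mm, white line on top on its +x half. Origin: its centre, on the axis, 76 mm above the bench; the thin stem (11 mm) below it leaves free space from 50 to 61 mm above the bench. At rest its x lies along purge_block's x
- purge (a joint): angle of the purge knob in rad: 0 = at rest, grows clockwise seen from above, hard stop at 1.2. A spring turns it back when let go (0.02 N m at rest, 0.08 N m at the stop), within about 1 s
- regulator_block: regulator block, the same plain metal block, the one with the round black knob on top (40 mm across, top 81 mm above the bench); its setting must be left alone; bolted down: a block 70 x 60 mm, 45 mm tall, on a foot plate 84 x 74 x 12 mm, with a pipe stub 18 mm long on two sides (along its y). Origin: centre of its underside; z up; the turning part's axis is vertical through the origin. Stands left, middle or right, turned up to 0.6 rad
- regulator_rim (a point): point on the top edge of the regulator's round knob, 20 mm from its axis; goes round with the knob
- media_jar: small closed jar with a blue cap, 48 mm across, 75 mm tall; origin: centre of its underside. Bystander: leave alone
- beaker: small open glass beaker, 56 mm across, 65 mm tall; origin: centre of its underside. Bystander: leave alone
- bottle_a: clear bottle with a blue cap, 72 mm across, 130 mm tall; origin: centre of its underside. Bystander: leave alone
- bottle_b: amber bottle with an orange cap, 72 mm across, 130 mm tall; origin: centre of its underside. Bystander: leave alone
- wrench: open-end wrench, 160 mm long, lying flat; origin: under its middle. Bystander: leave alone
- dish: flat closed glass dish, 94 mm across, 18 mm tall; origin: centre of its underside. Bystander: leave alone
Mind the look-alikes: they are no part of the job. Leave any green look-alike of the purge_block alone.

How it is judged:
On the way, in this order (a step that is already met when the one before it is completed fails the run):
1. the purge knob has been twisted clockwise to its stop (value of joint purge above 1.1 rad), for 0.2 s.
2. the purge knob has been let go and has sprung back to rest (value of joint purge below 0.12 rad and contact force between anything else and purge_bar below 0.2 N), for 0.2 s.
3. the thumbscrew has been turned clockwise until it seats (value of joint screw below 0.06 rad), for 0.2 s.
At the end, for the whole second after the job is handed in: Thumbscrew 1.57 +-0.2 rad counter-clockwise from its seat, gripped by the fingers (over 3 N, grasp point within 30 mm of the thumb-piece centre); purge knob at rest (under 0.12 rad), untouched; regulator rim moved under 6 mm, each bystander under 30 mm (all of step 2 and value of joint screw between 1.37 and 1.77 rad and contact force between the fingers and spade above 3 N and distance between the grasp point and spade below 0.03 m and distance of regulator_rim from where it was at the start of the episode below 0.006 m and distance of each of media_jar, beaker, bottle_a, bottle_b, wrench, dish from where it was at the start of the episode below 0.03 m); the arm keeps its last pose, push and grip.
It fails at once if the regulator's setting is changed (rim moved 10 mm) (distance of regulator_rim from where it was at the start of the episode above 0.01 m).
It fails at once if a bystander is displaced by more than 50 mm (distance of any of media_jar, beaker, bottle_a, bottle_b, wrench, dish from where it was at the start of the episode above 0.05 m).
It also fails if it takes over 61 s, if anything falls off the work surface, if the arm or the gripper's body presses on something with over 40 N, if the wrist force passes 120 N, or if a joint passes its speed limit or range.

### The arm

A 7-joint arm with a two-finger parallel gripper is mounted at the origin on the work surface. World frame = base frame: x ahead of the robot, y to its left, z up, the work surface at z = 0. Lengths are in m, angles in rad, forces in N, time in s.
With the tool pointing down it reaches from about 0.425 to 0.875 m from the base axis. Payload 8.4 kg.
Tool frame: the origin (TCP) lies at the very end of the fingers, on their centre line; the grasp point (between the pads) lies env.grip_point_offset behind it (env.grip_point_offset is the distance from the TCP to the grasp point, in m); z points along the fingers, y is the line along which they close (so a half turn about z gives the same grasp; the last joint's range is limited). The gripper opens to 87 mm and grips with 3 to 60 N. Pads are 19 mm wide; open, the fingers measure 117 mm over their backs; the gripper's body (75 mm by 190 mm) begins 51 mm behind the grasp point.
Start: joints at [1.069, 0.333, 0.04, 1.465, -0.013, 1.343, -0.059], TCP at [0.255, -0.598, 0.223] pointing down, gripper open.
Joint ranges: [-2.58, 2.58], [-0.38, 2.09], [-1.3, 1.39], [0.25, 2.4], [-1.5, 4.64], [0.08, 2.09], [-2.65, 2.65]. Speed limits (rad/s): [2.22, 2.22, 2.79, 2.79, 3.14, 3.14, 3.14].

### API

Orientations are given as a unit quaternion [x, y, z, w].
In Python, from workcell import env, set_gripper, kinematics, get_image, calibration, order, telemetry gives the robot as it stands. The module is installed in compiled form; this text tells all that it offers. Calls block until the motion is done:
- env.reach(position, orientation): joint-space move of the TCP to a pose.
- env.servo_line(position, vel=0.15, rot=None): straight line of the TCP; rot=None keeps the orientation; vel is the mean speed in m/s.
- env.movej(angles): joint-space move.
- set_gripper(opening, newtons=None): opening from 0.0 (shut) to 1.0 (fully open); newtons is the grip in N (None keeps the last); returns when the fingers have stopped.
- env.wait(seconds).
- kinematics.solve_ik(position, orientation): joint angles nearest the present ones, or None.
- get_image(name): name is "scene" or "top" or "wrist"; returns the picture (384x512x3 uint8, red, green, blue); there is no depth.
- calibration(name): a dict with "fx", "fy", "cx", "cy" (pixels), "k1" (the pictures are not rectified: a ray, as slopes to the right and down, at radius r is drawn at 1 + k1 r^2 times it, then the intrinsics apply), "cam_to_world" (4x4, takes a point from camera to world coordinates); the wrist camera has in their place "T_tool_cam" (4x4, takes a point from camera to tool coordinates, whose origin is the TCP and whose axes are the flange's). Camera axes: x right, y up, looking along -z (the intrinsics and any distortion apply to the point x, -y, -z); pixel columns grow to the right and rows downward; lengths in m; the calibration is good to about 2 mm. A picture is of the moment at which its call begins: read the wrist's pose just before it. calibration takes no time and is no camera call.
A pose or a line that the arm cannot do raises env.PlanningError and nothing moves.
- order.sign_off(): hands the job in; it is judged then, once.
Readings, each from a call of its own:
- telemetry.read_time_s(): time.
- telemetry.read_joint_positions(): joint angles.
- telemetry.read_qd(): joint speeds.
- telemetry.read_effort(): joint torques, N m.
- telemetry.read_tcp_pos(): TCP position.
- telemetry.read_tcp_rot(): TCP orientation.
- telemetry.read_wrist_force(): force on the tool from outside, world axes, zero at the start.
- telemetry.read_torque(): the same for the moment, N m.
- telemetry.read_gripper_width(): opening from 0.0 (shut) to 1.0 (fully open).
- telemetry.read_finger_force(): force on a finger pad.
Only numpy, scipy, OpenCV 4.12 (cv2) and the standard library are available. Lean on these libraries where they do the work, as an engineer would, in place of code of your own. Each camera call takes 0.05 s, during which the arm holds its last target. There are 200 camera calls.

## Working session

There is one attempt and no reset: what is moved stays moved. The work goes in short steps, each a Python script; the robot and the scene stay as the last script left them, time stands still between calls to the robot, and variables do not carry over. Pictures are saved under pics/ and viewed, at most 10 in all, crops included, and the job is handed in when it is done.

```bash
mkdir -p pics; python3 - <<'E'
from workcell import *
from workcell import env,get_image,calibration,telemetry
import cv2,numpy as np
for n in("top","scene"):
    im=get_image(n); cv2.imwrite(f"pics/{n}0.png",im[:,:,::-1])
    c=calibration(n);print(n,{k:np.round(v,4).tolist() for k,v in c.items()})
print({k:np.round(v,4).tolist() for k,v in calibration("wrist").items()},env.grip_point_offset,telemetry.read_time_s(),telemetry.read_tcp_rot())
E
```

```text
top {'fx': 393.2593, 'fy': 393.2593, 'cx': 252.9382, 'cy': 186.0492, 'k1': -0.0722, 'cam_to_world': [[0.0212, 0.9856, -0.1675, 0.3604], [-0.9994, 0.0254, 0.0232, 0.0065], [0.0271, 0.1669, 0.9856, 1.1375], [0.0, 0.0, 0.0, 1.0]]}
scene {'fx': 371.7225, 'fy': 371.7225, 'cx': 248.5709, 'cy': 186.8728, 'k1': -0.0661, 'cam_to_world': [[0.4101, -0.5828, 0.7015, 1.1967], [0.912, 0.2695, -0.3092, -0.2825], [-0.0089, 0.7666, 0.642, 0.6882], [0.0, 0.0, 0.0, 1.0]]}
{'fx': 339.7097, 'fy': 339.7097, 'cx': 253.6389, 'cy': 193.5401, 'k1': 0.0021, 'T_tool_cam': [[0.0001, 0.9631, 0.2691, 0.074], [1.0, 0.0003, -0.0013, 0.0008], [-0.0013, 0.2691, -0.9631, -0.1611], [0.0, 0.0, 0.0, 1.0]]} 0.0187 0.1 [ 9.79790444e-01  2.00025421e-01 -1.90313045e-04 -6.92888215e-04]
```

View pics/top0.png

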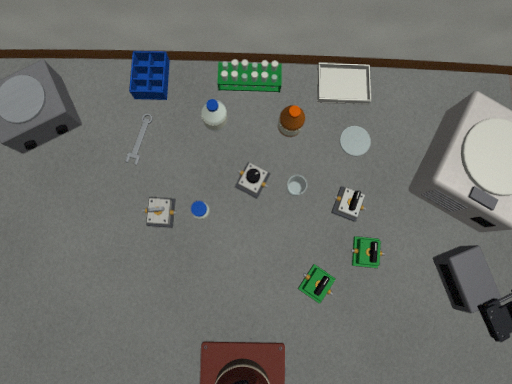

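View pics/scene0.png

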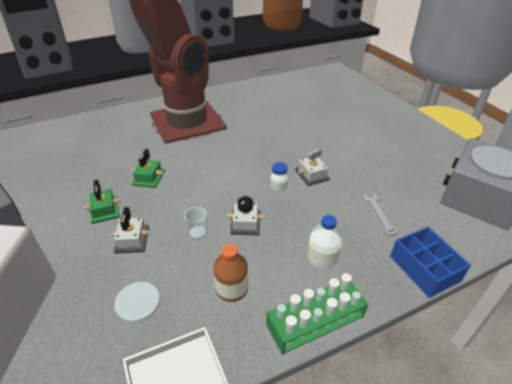

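Top view: the grey blocks are the valve with the steel spade at (160,211), the regulator with the round knob at (253,178), and a third with a black bar at (350,203). Candidates for the purge block are the grey one at (350,203) and the green ones at (367,252) and (318,283). The grey one fits ("plain metal"; green ones are look-alikes). An enlarged crop will confirm it.

```bash
cat >h.py <<'E'
from workcell import env,set_gripper,kinematics,get_image,calibration,order,telemetry
import cv2,numpy as np
from scipy.spatial.transform import Rotation as R
def c2w(n):
    c=calibration(n)
    if n!="wrist": return c,np.array(c["cam_to_world"])
    T=np.eye(4);T[:3,:3]=R.from_quat(telemetry.read_tcp_rot()).as_matrix();T[:3,3]=telemetry.read_tcp_pos()
    return c,T@np.array(c["T_tool_cam"])
def cast(c,T,px,z):
    px=np.atleast_2d(np.array(px,float)).reshape(-1,1,2)
    K=np.array([[c["fx"],0,c["cx"]],[0,c["fy"],c["cy"]],[0,0,1]])
    u=cv2.undistortPoints(px,K,np.array([c["k1"],0,0,0.]))[:,0]
    d=np.c_[u[:,0],-u[:,1],-np.ones(len(u))]@T[:3,:3].T
    return T[:3,3]+d*((z-T[2,3])/d[:,2])[:,None]
def down(yaw): # tool z down, tool x axis at angle yaw in world
    return (R.from_euler('z',yaw)*R.from_euler('x',np.pi)).as_quat()
E
python3 - <<'E'
from h import *
im=cv2.imread("pics/top0.png")
a=[cv2.resize(im[y-28:y+28,x-35:x+35],None,fx=5.5,fy=5.5,interpolation=2) for x,y in((350,203),(160,211))]
cv2.imwrite("pics/crop.png",np.hstack(a))
c,T=c2w("top")
print(cast(c,T,[(354,200),(157,210),(253,176)],.08).round(3))
hsv=cv2.cvtColor(im,cv2.COLOR_BGR2HSV)
m=((hsv[...,2]<60)*255).astype(np.uint8)[180:225,325:375]
n,l,s,ce=cv2.connectedComponentsWithStats(m)
print(s,ce+[325,180])
E
```

```text
[[ 0.508 -0.297  0.08 ]
 [ 0.468  0.239  0.08 ]
 [ 0.568 -0.018  0.08 ]]
[[   0    0   50   45 2127]
 [  15    8    1    1    1]
 [  14   10    1    2    2]
 [  24   11   10   19   99]
 [  13   13    1    2    2]
 [  35   12    1    1    1]
 [  33   14    2    4    4]
 [  10   22    1    1    1]
 [   9   24    1    2    2]
 [   7   28    2    3    3]
 [   7   32    1    1    1]
 [  14   35    2    1    2]
 [  19   37    2    1    2]
 [  22   38    1    1    1]
 [  24   39    1    1    1]
 [  27   40    1    1    1]] [[349.39210155 202.00987306]
 [340.         188.        ]
 [339.         190.5       ]
 [353.35353535 201.25252525]
 [338.         193.5       ]
 [360.         192.        ]
 [358.5        195.5       ]
 [335.         202.        ]
 [334.         204.5       ]
 [332.33333333 209.        ]
 [332.         212.        ]
 [339.5        215.        ]
 [344.5        217.        ]
 [347.         218.        ]
 [349.         219.        ]
 [352.         220.        ]]
```

View pics/crop.png

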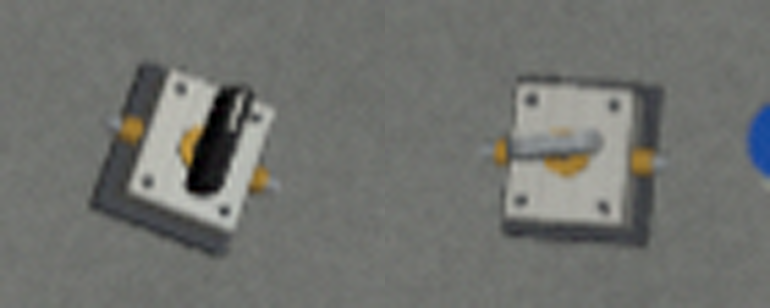

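The left crop (grey block, black bar with white line) is the purge block. The right crop is the valve with the steel spade. I'll plan the yaws with IK, then go above the purge bar for a close look.

```bash
python3 - <<'E'
from h import *
P=[.506,-.297,.06];V=[.468,.239,.06]
print("start",telemetry.read_joint_positions().round(2))
for n,p,y0,y1 in(("purge",P,-.33,-1.6),("valve",V,1.71,-.2)):
    for k in(0,np.pi,-np.pi):
        for y in(y0,y1):
            q=kinematics.solve_ik(p,down(y+k)); print(n,round(y+k,2),None if q is None else np.round(q,2))
set_gripper(.6)
q=kinematics.solve_ik([P[0],P[1],.17],down(-.33)); 
if q is not None and q[6]: pass
env.reach([P[0],P[1],.17],down(-.33))
print(telemetry.read_joint_positions().round(2),telemetry.read_time_s())
c,T=c2w("wrist");im=get_image("wrist");cv2.imwrite("pics/w1.png",im[:,:,::-1])
np.save("w1T.npy",T)
E
```

```text
start [ 1.07  0.33  0.04  1.47 -0.01  1.34 -0.06]
purge -0.33 [ 0.54  0.35 -0.1   1.8   0.04  1.   -1.48]
purge -1.6 [-0.44  0.67  1.22  1.84 -0.7   1.14 -2.14]
purge 2.81 [ 0.83  0.38 -0.45  1.78  0.19  1.02  1.55]
purge 1.54 [ 0.73  0.37 -0.33  1.79  0.14  1.01  0.32]
purge -3.47 [ 0.83  0.38 -0.45  1.78  0.19  1.02  1.55]
purge -4.74 [ 0.73  0.37 -0.33  1.79  0.14  1.01  0.32]
valve 1.71 [ 0.31  0.42 -1.02  1.91  0.41  1.04 -0.75]
valve -0.2 [-0.93  0.24  0.43  1.97 -0.12  0.96 -2.22]
valve 4.85 [ 0.36  0.45 -1.09  1.91  0.46  1.06  2.36]
valve 2.94 [ 0.31  0.42 -1.02  1.91  0.41  1.04  0.49]
valve -1.43 [ 0.36  0.45 -1.09  1.91  0.46  1.06  2.36]
valve -3.34 [ 0.31  0.42 -1.02  1.91  0.41  1.04  0.49]
[ 0.55  0.24 -0.11  1.69  0.03  1.21 -1.47] 2.4417
```

View pics/w1.png

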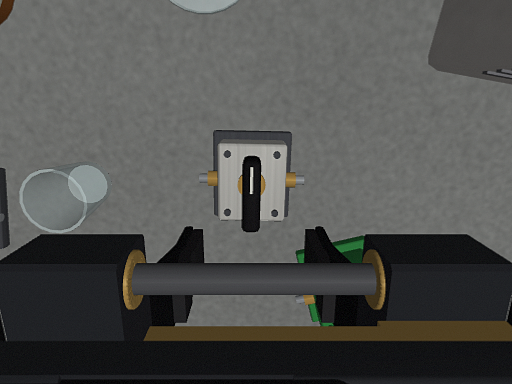

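The close view shows the bar upright in the image from (252,157) to (251,230), well aligned with the tool x. It is offset from the finger line. Casting that for the centre, then twisting with the other half-turn (q7 range needs it).

```bash
python3 - <<'E'
from h import *
T=np.load("w1T.npy");c=calibration("wrist")
im=cv2.imread("pics/w1.png")
m=np.zeros(im.shape[:2],np.uint8);r=(slice(148,233),slice(238,266))
m[r]=(im.max(2)[r]<45)*255
m=cv2.morphologyEx(m,cv2.MORPH_CLOSE,np.ones((5,5)))
n,l,s,ce=cv2.connectedComponentsWithStats(m);i=1+s[1:,4].argmax();print(s[i],ce[i])
pts=np.argwhere(l==i)[:,::-1].astype(np.float32)
w=cast(c,T,pts,.091)[:,:2]*1000
rect=cv2.minAreaRect(w.astype(np.float32));print(rect)
b=cv2.boxPoints(rect);print(b.round(1))
# pipes: orange mask ends at z ~.03, block top
print("pipes",cast(c,T,[(208,179),(296,180)],.03).round(4), "screws corners mid",cast(c,T,[(227,154),(277,155),(227,212),(275,212)],.057).round(4),cast(c,T,[(227,154),(277,155),(227,212),(275,212)],.057).mean(0).round(4))
E
```

```text
[ 242  156   19   76 1333] [250.96699175 193.69692423]
((512.2269287109375, -299.1048889160156), (13.185253143310547, 57.26939392089844), 70.51502227783203)
[[ 483.  -295.8]
 [ 537.  -314.9]
 [ 541.4 -302.4]
 [ 487.4 -283.3]]
pipes [[ 0.5228 -0.261   0.03  ]
 [ 0.4959 -0.3364  0.03  ]] screws corners mid [[ 0.542  -0.2886  0.057 ]
 [ 0.528  -0.3267  0.057 ]
 [ 0.4954 -0.2715  0.057 ]
 [ 0.4821 -0.3101  0.057 ]] [ 0.5119 -0.2992  0.057 ]
```

```bash
python3 - <<'E'
from h import *
x,y,yaw=.512,-.299,-.340+np.pi
env.reach([x,y,.17],down(yaw)); print(telemetry.read_joint_positions().round(2))
env.servo_line([x,y,.060],vel=.1)
set_gripper(0,25)
print("w",telemetry.read_gripper_width()*87,telemetry.read_finger_force(),telemetry.read_wrist_force())
q=np.array(telemetry.read_joint_positions()); q0=q[6]
q[6]=q0-1.24
env.movej(q); env.wait(.5)
print("turned",telemetry.read_joint_positions()[6]-q0,telemetry.read_torque(),telemetry.read_wrist_force(),telemetry.read_time_s())
c,T=c2w("wrist");im=get_image("wrist");cv2.imwrite("pics/w2.png",im[:,:,::-1])
E
```

```text
[ 0.86  0.29 -0.49  1.66  0.15  1.23  1.57]
w 13.55202151908587 25.00008007977158 [1.02810546 1.97245949 0.6748348 ]
turned -1.2401332002915177 [-0.68672457  2.67219013  0.39140388] [-13.04823869  -3.90675754   8.50231748] 8.675
```

View pics/w2.png

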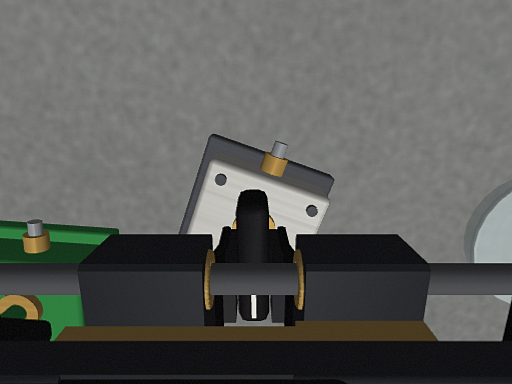

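The bar (vertical in the image at column 254) turned with the fingers. The 0.39 N m about z, well above the 0.08 N m spring, says it is at the stop. Releasing, lifting, checking, then moving above the valve.

```bash
python3 - <<'E'
from h import *
set_gripper(1.0)
env.servo_line([.512,-.299,.17],vel=.15)
env.wait(.5)
c,T=c2w("wrist");a=get_image("wrist")
yaw=1.71+np.pi
q=np.array(telemetry.read_joint_positions())
env.reach([.512,-.299,.25],R.from_quat(telemetry.read_tcp_rot()).as_quat())
env.reach([.468,.239,.25],down(yaw))
set_gripper(.6)
env.servo_line([.468,.239,.17])
c,T=c2w("wrist");im=get_image("wrist");np.save("w3T.npy",T)
cv2.imwrite("pics/w3raw.png",im[:,:,::-1])
cv2.imwrite("pics/w3.png",np.hstack([cv2.resize(a,(300,225)),cv2.resize(im,(500,375))[:225*1+75][:225]])[:,:,::-1])
print(telemetry.read_joint_positions().round(2),telemetry.read_time_s())
E
```

```text
[ 0.39  0.27 -1.08  1.79  0.25  1.23  2.52] 15.475
```

View pics/w3.png

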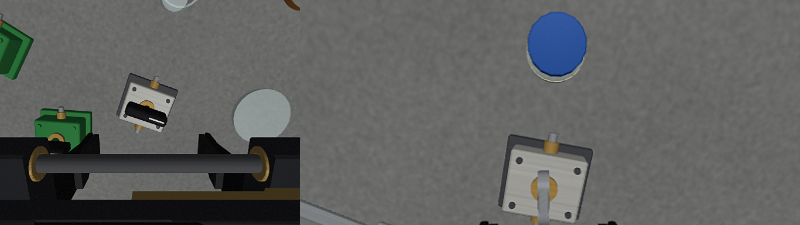

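View pics/w3raw.png

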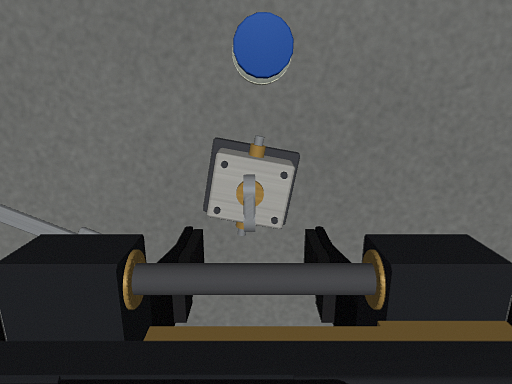

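Purge bar sprang back, in line with its block. Spade at (249,174)–(250,231), block bolts at (224,164),(283,175),(217,210),(274,220).

```bash
python3 - <<'E'
from h import *
T=np.load("w3T.npy");c=calibration("wrist")
print("bolts",cast(c,T,[(224,164),(283,175),(217,210),(274,220)],.057).mean(0).round(4))
B=cast(c,T,[(224,164),(283,175),(217,210),(274,220)],.057)
print(B.round(4),"pipe dir",cast(c,T,[(259,140),(241,232)],.03).round(4))
s=cast(c,T,[(249,174),(250,231)],.089);d=s[0]-s[1];print("spade",s.round(4),s.mean(0).round(4),np.hypot(*d[:2]),np.arctan2(d[1],d[0]))
e=B[1]-B[0];f=B[3]-B[2];print([np.arctan2(v[1],v[0]) for v in(e,f,B[0]-B[2],B[1]-B[3])])
E
```

```text
bolts [0.4721 0.2414 0.057 ]
[[0.4962 0.2202 0.057 ]
 [0.4468 0.2225 0.057 ]
 [0.4975 0.2604 0.057 ]
 [0.448  0.2626 0.057 ]] pipe dir [[0.4698 0.1999 0.03  ]
 [0.4742 0.2885 0.03  ]]
spade [[0.4753 0.2187 0.089 ]
 [0.4685 0.2627 0.089 ]] [0.4719 0.2407 0.089 ] 0.04458412770842406 -1.4177453002026725
[np.float64(3.0937832264996104), np.float64(3.0979843760774317), np.float64(-1.603124684821248), np.float64(-1.6018919242945229)]
```

```bash
python3 - <<'E'
from h import *
x,y,yaw=.472,.241,1.724+np.pi
env.reach([x,y,.17],down(yaw))
env.servo_line([x,y,.060],vel=.1)
set_gripper(0,25)
print("w",telemetry.read_gripper_width()*87,telemetry.read_finger_force(),telemetry.read_wrist_force().round(1))
q=np.array(telemetry.read_joint_positions()); q0=q[6]; print(q.round(3))
q[6]=q0-1.68; env.movej(q); env.wait(.2)
for k in range(9):
    t=telemetry.read_torque(); print(round(telemetry.read_joint_positions()[6]-q0,3),np.round(t,3),telemetry.read_wrist_force().round(1))
    if k and abs(t[2]-t0)>.3: break
    if k==0:t0=t[2]
    q[6]-=.03; env.movej(q); env.wait(.15)
env.wait(.3)
c,T=c2w("wrist");im=get_image("wrist");cv2.imwrite("pics/w4.png",im[:,:,::-1])
print(telemetry.read_gripper_width()*87,telemetry.read_time_s(),R.from_quat(telemetry.read_tcp_rot()).as_matrix()[:2,0],q0)
E
```

```text
w 8.947999438000084 25.000201983202714 [-1.  -0.6  1.2]
[ 0.292  0.419 -1.     1.9    0.407  1.044  2.415]
-1.681 [2.204 4.229 0.013] [-20.1  10.2  10.3]
-1.711 [ 2.316  4.226 -0.039] [-20.5   9.7   9.3]
-1.741 [ 2.465  4.137 -0.   ] [-20.3  10.9   9. ]
-1.771 [ 2.506e+00  4.109e+00 -2.000e-03] [-19.5  11.4   8.9]
-1.8 [2.538 4.026 0.38 ] [-18.7  10.7   8.8]
8.611313269665898 21.4083 [-0.997479    0.07062081] 2.4146874419292055
```

View pics/w4.png

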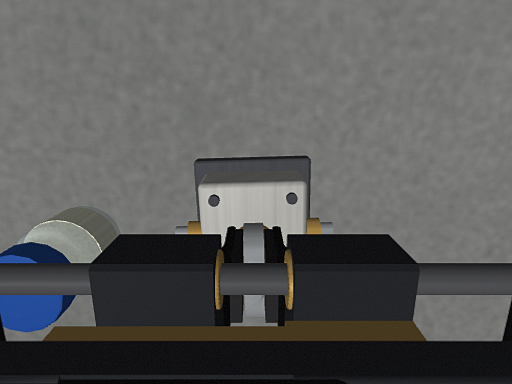

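Spade (column 254) is in line with the block's edges, and the torque jump at −1.80 rad confirms the seat. Backing off a quarter turn.

```bash
python3 - <<'E'
from h import *
q=np.array(telemetry.read_joint_positions()); q[6]=2.4147-1.78+1.575
env.movej(q); env.wait(.5)
r=R.from_quat(telemetry.read_tcp_rot()).as_matrix()[:2,0]
print("screw est",np.arctan2(-r[1],-r[0])+.046,telemetry.read_finger_force(),telemetry.read_gripper_width()*87,telemetry.read_torque().round(2),telemetry.read_tcp_pos().round(4),telemetry.read_time_s())
im=get_image("wrist");b=get_image("top")[140:245,120:400]
cv2.imwrite("pics/w5.png",np.vstack([cv2.resize(im,(400,300)),cv2.resize(b,(400,150))])[:,:,::-1])
E
```

```text
screw est 1.5652665316678493 24.99970490578562 8.761785095219867 [-2.79 -2.7  -0.01] [0.4707 0.2412 0.06  ] 23.325
```

View pics/w5.png

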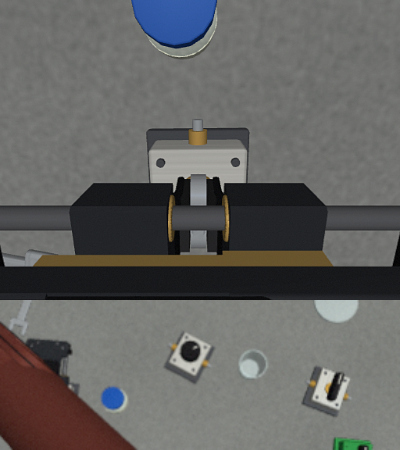

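The spade at (198,215) is gripped and perpendicular to its seated direction. In the lower strip the purge bar at (337,387) is at rest and the other items stand where they were.

```bash
python3 -c "
from h import *
print(order.sign_off())"
```

```text
the job is handed in; nothing more can be done
None
```

I handed the job in at about 23 s: the purge knob was twisted to its stop and sprang back, and the thumbscrew was seated, then backed off to an estimated 1.57 rad and is still gripped at 25 N. The hand-in call did not return a verdict.

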